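Load the solder pot with the spool that fits

ROBOT

A 6-joint arm with a two-finger parallel gripper is mounted at the origin on a cart in front of the work surface, level with it; the furniture and walls round the work are solid. World frame = base frame: x ahead of the robot, y to its left, z up, the work surface at z = 0. Lengths are in m, angles in rad, forces in N, time in s.
With the tool pointing down it reaches from about 0.325 to 0.9 m from the base axis. Payload 6.1 kg.
Tool frame: the origin (TCP) lies midway between the tips of the shut fingers; the grasp point (between the pads) lies 19 mm behind it; z points along the fingers, y is the line along which they close (so a half turn about z gives the same grasp; the last joint's range is limited). The gripper opens to 85 mm and grips with 20 to 120 N. Pads are 22 mm wide; open, the fingers measure 114 mm over their backs; the gripper's body (76 mm by 85 mm) begins 54 mm behind the grasp point. The pads swing forward as they close: fully open they stand 13 mm farther back than shut.
Start: joints at [-1.362, 0.22, 1.526, -0, 1.395, -0.126], TCP at [0.205, -0.59, 0.231] pointing down, gripper open.
Joint ranges: [-2.98, 2.98], [-0.91, 2.08], [0.09, 2.57], [-1.24, 4.39], [0.2, 2.65], [-2.68, 2.68]. Speed limits (rad/s): [2.57, 2.57, 3.01, 3.14, 3.14, 3.14].

INTERFACE

Orientations are given as [roll, pitch, yaw] about the fixed x, y, z axes, in that order (R = Rz(yaw) Ry(pitch) Rx(roll)).
In Python, from plant import movep, move_l, set_joints, gripper_to, hold, inverse_kinematics, observe, get_image, get_calibration, Unreachable, job_done gives the robot as it stands. Calls block until the motion is done:
- movep(position, orientation): joint-space move of the TCP to a pose.
- move_l(position, feed=0.15, rotation=None, max_force=None): straight line of the TCP; rotation=None keeps the orientation; feed is the mean speed in m/s. With max_force (N) it stops when the force on the tool has changed by that much, and returns True; else False.
- set_joints(angles): joint-space move.
- gripper_to(opening, f_grip=None): finger opening in m; f_grip is the grip in N (None keeps the last); returns when the fingers have stopped.
- hold(seconds).
- inverse_kinematics(position, orientation): joint angles nearest the present ones, or None.
- observe(): the state.
- get_image(name): name is "side" or "top"; returns (picture, depth): 384x512x3 uint8, red, green, blue; 384x512 float32, m along the optical axis (not along the pixel's ray), 0 where there is no reading.
- get_calibration(name): a dict with "intrinsics" (3x3 intrinsics, pixels), "world_from_camera" (4x4, takes a point from camera to world coordinates). Camera axes: x right, y down, z forward; pixel columns grow to the right and rows downward; lengths in m; the calibration is good to about 2 mm. A picture is of the moment at which its call begins. get_calibration takes no time and is no camera call.
A pose or a line that the arm cannot do raises Unreachable and nothing moves.
- job_done(): hands the job in; it is judged then, once.
The state is a dict: "time_s": time; "q": joint angles; "joint_velocities": joint speeds; "joint_torque": joint torques, N m; "eef_pos": TCP position; "tcp_rot": TCP orientation; "ft_force": force on the tool from outside, world axes, zero at the start; "torque": the same for the moment, N m; "opening": finger opening in m; "grasp_force": force on a finger pad.
Only numpy, scipy, OpenCV 4.12 (cv2) and the standard library are available. Lean on these libraries where they do the work, as an engineer would, in place of code of your own. Each camera call takes 0.05 s, during which the arm holds its last target. There are 200 camera calls.

TASK

Load the aluminium spool pot on the bench with the largest of the three solder spools that goes down inside it all the way to the floor. Set it in upright without dropping it, let go, and leave the other two spools standing upright on the bench.

Things in the scene. Friction and masses are not known exactly. Their poses are not given: they have to be found in the camera images.
- spool_pot: shallow round open pot of bare aluminium on a black rubber foot, fixed to the bench, 80 mm across the flared mouth, 22 mm high. The straight bore is 57 mm in diameter (about 1 mm less across its flats); the mouth flares from it to 72 mm over the top 8 mm. The flat inner floor is 4 mm above the bench. Origin: centre of the underside, z up; it is round, so its yaw means nothing
- green_spool: solder spool standing on end, dark green flanges and silver wire; flanges 49 mm in diameter, 52 mm tall, 0.15 to 0.31 kg. The axis of the spool lies 3 mm from the origin towards its own -y (a wire end sticks out on the +y side). Origin: on the underside, z up along the axis. It can be gripped across the flanges anywhere up its height like a plain cylinder
- grey_spool: solder spool standing on end, dark grey flanges and silver wire; flanges 61 mm in diameter, 58 mm tall, 0.29 to 0.59 kg. The axis of the spool lies 3 mm from the origin towards its own -y. Origin: on the underside, z up along the axis
- blue_spool: solder spool standing on end, blue flanges; flanges 42 mm in diameter, 30 mm tall, 0.06 to 0.13 kg. The axis of the spool lies 2 mm from the origin towards its own -y. Origin: on the underside, z up along the axis
Things that resemble listed ones, but are neither listed nor needed, are in the scene too. Leave any brown or orange look-alike of the green_spool alone.

How it is judged:
At the end, for the whole second after the job is handed in: The green spool stands upright (within 10 degrees), at rest, in the pot: within 12 mm of its centre and its underside less than 5 mm above the inner floor. The grey and blue spools stand upright (within 10 degrees) on the bench, outside the pot (horizontal distance between green_spool and spool_pot below 0.012 m and z of green_spool in the frame of spool_pot below 0.009 m and angle between each of green_spool, grey_spool, blue_spool's own z axis and vertical below 0.17 rad and linear speed of green_spool below 0.02 m/s and height (world z) of grey_spool between -0.01 and 0.008 m and height (world z) of blue_spool between -0.01 and 0.008 m and horizontal distance between blue_spool and spool_pot above 0.05 m); the robot touches nothing.
It fails at once if a spool is dropped into the pot (it falls freely into it faster than 0.7 m/s, a fall of more than about 25 mm) ((horizontal distance between green_spool and spool_pot below 0.03 m and height (world z) of green_spool below 0.06 m and linear speed of green_spool above 0.7 m/s and contact force between the fingers and green_spool below 0.01 N) or (horizontal distance between grey_spool and spool_pot below 0.03 m and height (world z) of grey_spool below 0.06 m and linear speed of grey_spool above 0.7 m/s and contact force between the fingers and grey_spool below 0.01 N) or (horizontal distance between blue_spool and spool_pot below 0.03 m and height (world z) of blue_spool below 0.06 m and linear speed of blue_spool above 0.7 m/s and contact force between the fingers and blue_spool below 0.01 N)).
It also fails if it takes over 35 s, if anything falls off the work surface, if the arm or the gripper's body presses on something with over 40 N, if the wrist force passes 120 N, or if a joint passes its speed limit or range.

## Working session

There is one attempt and no reset: what is moved stays moved. The work goes in short steps, each a Python script; the robot and the scene stay as the last script left them, time stands still between calls to the robot, and variables do not carry over. Pictures are saved under pics/ and viewed, at most 10 in all, crops included, and the job is handed in when it is done.

```bash
mkdir -p pics; cat > h.py <<'E'
import numpy as np, cv2
from plant import *
def snap(n,f):
    im,d=get_image(n); cv2.imwrite(f'pics/{f}.png',im[:,:,::-1]); np.save(f'pics/{f}.npy',d); return im,d
def cloud(n,d):
    c=get_calibration(n);K=np.array(c["intrinsics"]);T=np.array(c["world_from_camera"])
    v,u=np.mgrid[:d.shape[0],:d.shape[1]]
    p=np.stack([(u-K[0,2])/K[0,0]*d,(v-K[1,2])/K[1,1]*d,d],-1)@T[:3,:3].T+T[:3,3]
    p[d==0]=np.nan
    return p
E
python3 - <<'E'
from h import *
for n in("top","side"):
    snap(n,n+"1"); print(n,np.array(get_calibration(n)["world_from_camera"]).round(3))
a=[cv2.imread(f'pics/{n}1.png') for n in("top","side")]
print(observe()["time_s"])
E
```

```text
top [[ 0.006 -0.987  0.161  0.311]
 [-1.    -0.005  0.004  0.036]
 [-0.003 -0.161 -0.987  1.002]
 [ 0.     0.     0.     1.   ]]
side [[-0.998  0.017 -0.057  0.527]
 [ 0.059  0.37  -0.927  1.072]
 [ 0.006 -0.929 -0.37   0.465]
 [ 0.     0.     0.     1.   ]]
0.1
```

View pics/top1.png

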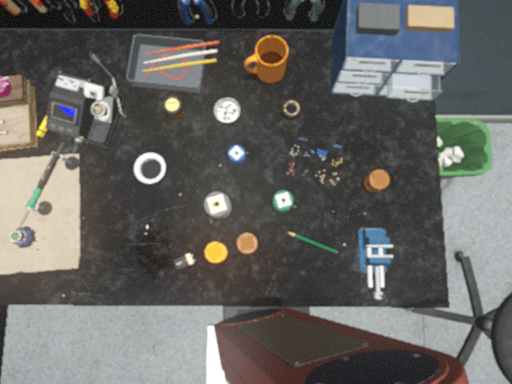

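View pics/side1.png

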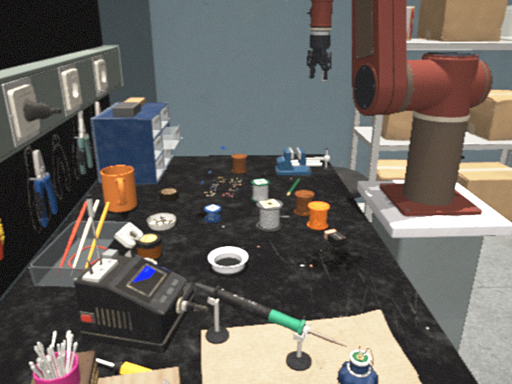

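The top view shows green at (283,201), grey at (217,205) and blue at (237,153). The pot is either the ring at (150,167) or the dish at (227,110). The next step is to enlarge and measure.

```bash
python3 - <<'E'
from h import *
t=cv2.imread('pics/top1.png')[85:275,120:320]; cv2.imwrite('pics/tc.png',cv2.resize(t,None,fx=3,fy=3,interpolation=2))
t=cv2.imread('pics/side1.png')[165:285,130:350]; cv2.imwrite('pics/sc.png',cv2.resize(t,None,fx=3.6,fy=3.6,interpolation=2))
p=cloud("top",np.load('pics/top1.npy')); q=cloud("side",np.load('pics/side1.npy'))
for n,u,v in [("green",283,201),("grey",217,205),("blue",237,153),("ringc",150,167),("dish",227,110),("ringrim",150,153),("bench",190,180)]: print(n,p[v,u].round(4))
for r in range(145,190,2): print(r,p[r,150].round(3), end=' ')
print()
for c in range(128,172,2): print(c,p[167,c].round(3), end=' ')
# spool tops from both cams
for nm,c,z0 in [("top",p,0),("side",q,0)]:
  for n,xy,h,r in [("green",p[201,283],.052,.0245),("grey",p[205,217],.058,.0305),("blue",p[153,237],.03,.021)]:
    m=(np.hypot(c[...,0]-xy[0],c[...,1]-xy[1])<r+.02)&(abs(c[...,2]-h)<.005)
    (x,y),rr=cv2.minEnclosingCircle(c[m][:,:2].astype(np.float32)); print(nm,n,m.sum(),round(x,4),round(y,4),round(rr,4),np.median(c[m][:,2]).round(4))
E
```

```text
green [ 0.4506 -0.0259  0.0481]
grey [0.439  0.1352 0.0538]
blue [0.5768 0.0897 0.0283]
ringc [0.5451 0.3177 0.0024]
dish [0.7022 0.1194 0.0024]
ringrim [0.5772 0.3138 0.0227]
bench [ 0.5118  0.2128 -0.0013]
145 [ 0.606  0.322 -0.003] 147 [ 0.6    0.321 -0.   ] 149 [ 0.595  0.321 -0.002] 151 [0.589 0.32  0.001] 153 [0.577 0.314 0.023] 155 [0.574 0.316 0.014] 157 [0.569 0.316 0.015] 159 [0.566 0.319 0.003] 161 [0.56  0.317 0.006] 163 [0.555 0.317 0.006] 165 [0.55  0.318 0.003] 167 [0.545 0.318 0.002] 169 [0.539 0.317 0.004] 171 [0.534 0.317 0.005] 173 [0.528 0.315 0.008] 175 [0.523 0.316 0.004] 177 [0.518 0.316 0.004] 179 [0.511 0.313 0.013] 181 [0.505 0.311 0.019] 183 [0.503 0.316 0.003] 185 [0.497 0.316 0.002] 187 [ 0.493  0.316 -0.002] 189 [ 0.487  0.316 -0.001] 
128 [ 0.546  0.377 -0.002] 130 [ 0.546  0.371 -0.001] 132 [nan nan nan] 134 [ 0.546  0.361 -0.001] 136 [nan nan nan] 138 [0.541 0.344 0.019] 140 [0.543 0.342 0.009] 142 [0.545 0.339 0.002] 144 [0.545 0.333 0.002] 146 [0.545 0.328 0.002] 148 [0.545 0.323 0.003] 150 [0.545 0.318 0.002] 152 [0.544 0.312 0.005] 154 [0.545 0.307 0.003] 156 [0.545 0.301 0.005] 158 [0.545 0.296 0.005] 160 [0.545 0.291 0.004] 162 [0.542 0.283 0.017] 164 [0.541 0.276 0.023] 166 [ 0.546  0.277 -0.002] 168 [ 0.546  0.272 -0.003] 170 [ 0.546  0.266 -0.001] top green 305 0.454 -0.0257 0.0244 0.0509
top grey 485 0.4423 0.1361 0.0311 0.0569
top blue 203 0.5774 0.092 0.0208 0.029
side green 106 0.4547 -0.0245 0.0268 0.0506
side grey 241 0.4435 0.1379 0.0326 0.0566
side blue 110 0.5773 0.0951 0.0212 0.0286
```

View pics/tc.png

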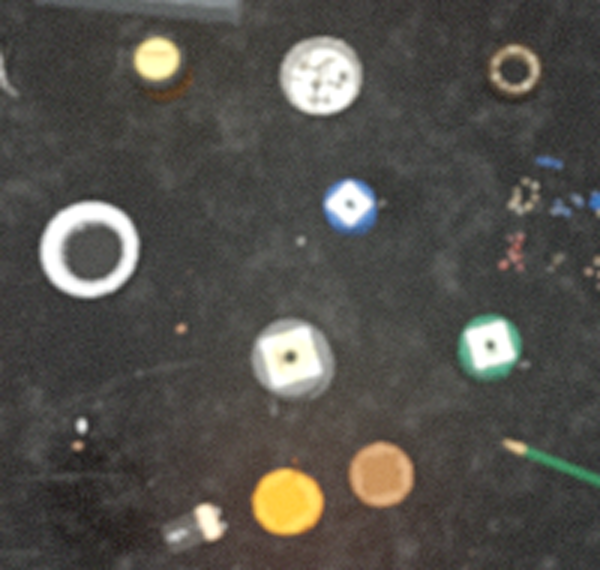

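View pics/sc.png

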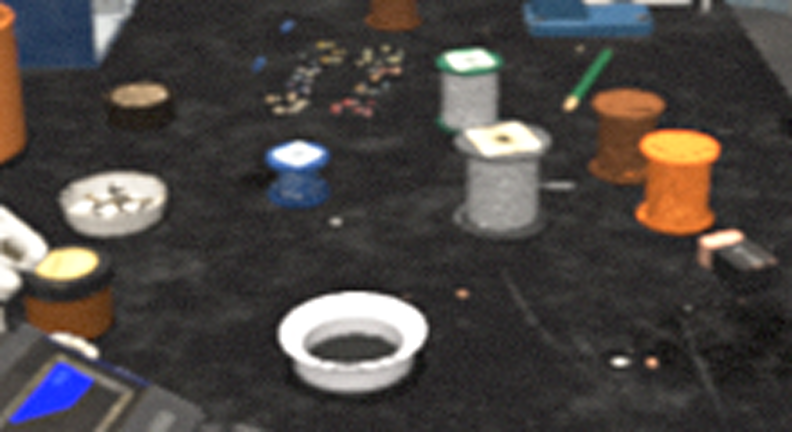

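The ring at (150,167) is the pot: it is about 80 mm across with its rim at z≈0.022. The green spool's wire end points to the image lower right, so the fingers should close across that direction. Next I'll refine the pot centre and check IK.

```bash
cat >> h.py <<'E'
def px2w(n,u,v,z):
    c=get_calibration(n);K=np.array(c["intrinsics"]);T=np.array(c["world_from_camera"])
    r=T[:3,:3]@np.array([(u-K[0,2])/K[0,0],(v-K[1,2])/K[1,1],1]); return (T[:3,3]+r*(z-T[2,3])/r[2])[:2]
E
python3 - <<'E'
from h import *
def fit(n,f,box,z,mask):
    im=cv2.imread(f'pics/{f}.png'); x0,y0,x1,y1=box
    m=mask(im[y0:y1,x0:x1].astype(int)).astype(np.uint8)
    c=max(cv2.findContours(m,0,cv2.CHAIN_APPROX_NONE)[0],key=cv2.contourArea)[:,0]+[x0,y0]
    w=np.array([px2w(n,u,v,z) for u,v in cv2.convexHull(c)[:,0]],np.float32)
    (x,y),r=cv2.minEnclosingCircle(w); print(n,f,z,round(x,4),round(y,4),round(r,4))
bright=lambda i:i.min(2)>110
fit("top","top1",(125,145,175,192),.022,bright)
# side: rim outline only (upper ellipse); horizontal extremes give x, far/near rim gives y
fit("side","side1",(203,243,252,266),.022,bright)
green=lambda i:((i[...,1]-i[...,2]>25)|(i.min(2)>110))
fit("top","top1",(265,185,294,217),.052,green)
# side: depth ring
q=cloud("side",np.load('pics/side1.npy'));p=cloud("top",np.load('pics/top1.npy'))
for n,c in(("t",p),("s",q)):
    m=(np.hypot(c[...,0]-.544,c[...,1]-.315)<.05)&(abs(c[...,2]-.022)<.006)
    (x,y),r=cv2.minEnclosingCircle(c[m][:,:2].astype(np.float32));print(n,m.sum(),x,y,r)
print(observe()["tcp_rot"])
for yaw in(1.1,-2.04):
    for P in([.4543,-.0251,.02],[.544,.315,.1],[.544,.315,.02]):
        j=inverse_kinematics(P,[np.pi,0,yaw]); print(yaw,P,None if j is None else np.round(j,2))
E
```

```text
top top1 0.022 0.5389 0.3141 0.0434
side side1 0.022 0.5385 0.3162 0.0436
top top1 0.052 0.4516 -0.0241 0.0286
t 288 0.5398454070091248 0.3132360577583313 0.03984620049595833
s 287 0.5402525067329407 0.31386080384254456 0.04043794050812721
[-3.13982203e+00 -2.23868100e-04  3.34833691e-01]
1.1 [0.4543, -0.0251, 0.02] [-0.23  0.09  2.11 -0.    0.94  0.24]
1.1 [0.544, 0.315, 0.1] [ 0.4   0.35  1.63 -0.    1.17  0.87]
1.1 [0.544, 0.315, 0.02] [ 0.4   0.46  1.66 -0.    1.03  0.87]
-2.04 [0.4543, -0.0251, 0.02] None
-2.04 [0.544, 0.315, 0.1] [ 0.4   0.35  1.63  0.    1.17 -2.27]
-2.04 [0.544, 0.315, 0.02] [ 0.4   0.46  1.66  0.    1.03 -2.27]
```

```bash
python3 - <<'E'
from h import *
R=[np.pi,0,1.1]; x,y=.4543,-.0253
movep([x,y,.16],R); gripper_to(.085,50)
print(move_l([x,y,.020],.12,max_force=8))
gripper_to(.04,50); o=observe(); print(o["opening"],o["grasp_force"],o["eef_pos"])
move_l([x,y,.15],.12); o=observe(); print(o["opening"],o["grasp_force"],o["ft_force"],o["time_s"])
movep([.5397,.3143,.15],R); hold(.3); o=observe(); print(o["eef_pos"],o["grasp_force"],o["time_s"])
im,d=snap("side","s2");snap("top","t2")
cv2.imwrite('pics/s2c.png',cv2.resize(cv2.imread('pics/s2.png')[90:290,120:340],None,fx=3,fy=3))
E
```

```text
False
0.04732845702583081 51.25339865684509 [ 0.45499136 -0.02546403  0.02076848]
0.04673318442913997 51.54188811779022 [ 0.61772075  0.72110238 -1.83235875] 5.525
[0.54009798 0.31338071 0.15030508] 51.54642999172211 7.1417
```

View pics/s2c.png

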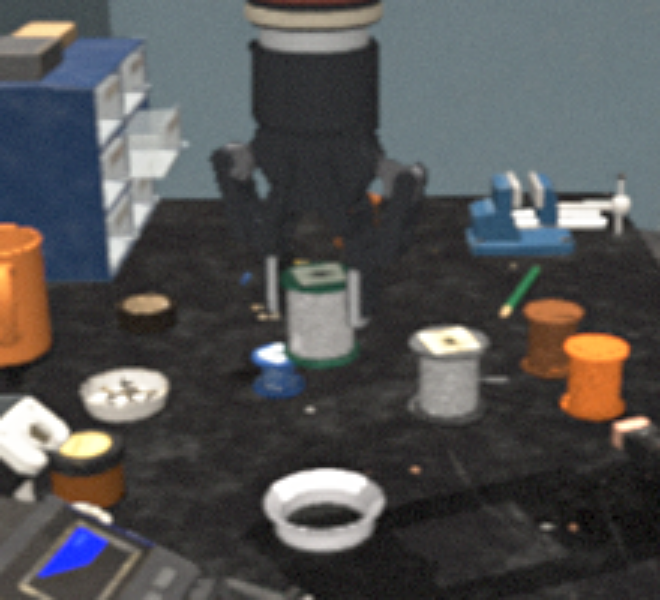

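The spool is held upright and hangs behind the pot in this view. I'll measure its axis relative to the TCP before inserting it.

```bash
python3 - <<'E'
from h import *
q=cloud("side",np.load('pics/s2.npy')); im=cv2.imread('pics/s2.png').astype(int)
near=np.hypot(q[...,0]-.54,q[...,1]-.314)<.04
# green flange & label pixels: fit fixed radius circle to lower flange front (green) and top
from scipy.optimize import least_squares
g=(im[...,1]-im[...,2]>18)&near
for lo,hi in((.127,.14),(.17,.19)):
    m=g&(q[...,2]>lo)&(q[...,2]<hi); P=q[m]; print(m.sum(),P[:,2].min().round(4),P[:,2].max().round(4))
    if hi<.15:
        s=least_squares(lambda c:np.hypot(P[:,0]-c[0],P[:,1]-c[1])-.0245,[.54,.314],loss='soft_l1',f_scale=.001); print("bottom flange",s.x)
m=near&(abs(q[...,2]-.181)<.005)&(im.max(2)>70); P=q[m]
(x,y),r=cv2.minEnclosingCircle(P[:,:2].astype(np.float32)); print("top",m.sum(),x,y,r,np.median(P[:,2]))
m=near&(q[...,2]>.145)&(q[...,2]<.17)&(im.max(2)>90);P=q[m];print("wire x range",np.percentile(P[:,0],[2,98]),"y min/max",np.percentile(P[:,1],[2,98]))
E
```

```text
72 0.1278 0.1325
bottom flange [0.53945589 0.31222025]
73 0.1702 0.181
top 230 0.5449216365814209 0.31845682859420776 0.03349609300494194 0.18011824565299014
wire x range [0.51640138 0.57036264] y min/max [0.30685247 0.3362893 ]
```

```bash
python3 - <<'E'
from h import *
x,y=.5399,.3156
move_l([x,y,.07],.1); o=observe(); print(o["eef_pos"],o["ft_force"])
print(move_l([x,y,.022],.025,max_force=6)); o=observe(); print(o["eef_pos"],o["ft_force"],o["torque"],o["time_s"])
snap("side","s3"); snap("top","t3")
a=cv2.imread('pics/s3.png')[170:290,140:330];cv2.imwrite('pics/s3c.png',cv2.resize(a,None,fx=4,fy=4))
E
```

```text
[0.54054977 0.31587339 0.07079074] [ 0.32369847 -0.2113802  -1.69639126]
True
[0.53982349 0.31558408 0.02484174] [-0.73530852  0.59424957  6.1049631 ] [-0.03046546 -0.0508131   0.00378018] 9.8167
```

View pics/s3c.png

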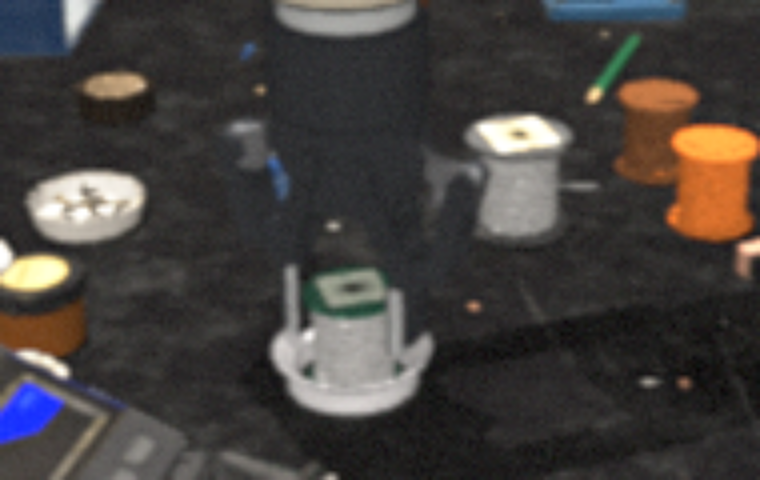

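It made contact at TCP z=0.0248, exactly the floor height. The spool is inside the mouth and upright, so I'll release it.

```bash
python3 - <<'E'
from h import *
gripper_to(.068); o=observe(); print(o["opening"],o["ft_force"],o["eef_pos"])
x,y,z=o["eef_pos"]; move_l([x,y,.15],.1); gripper_to(.085)
movep([.45,.0,.25],[np.pi,0,.6]); hold(.3)
print(observe()["time_s"])
snap("side","s4"); snap("top","t4")
a=cv2.imread('pics/s4.png')[165:285,130:330];cv2.imwrite('pics/s4c.png',cv2.resize(a,None,fx=4,fy=4))
c=cloud("side",np.load('pics/s4.npy'))
m=(np.hypot(c[...,0]-.54,c[...,1]-.314)<.04)&(c[...,2]>.045); P=c[m]; print(m.sum(),np.percentile(P[:,2],[5,50,95]),P[P[:,2]>.051].mean(0))
E
```

```text
0.06794142990560899 [0.10260812 0.03906017 0.35642967] [0.53829143 0.31492464 0.02293098]
13.5833
288 [0.04650623 0.05441332 0.05616228] [0.5386919  0.31943219 0.05450711]
```

View pics/s4c.png

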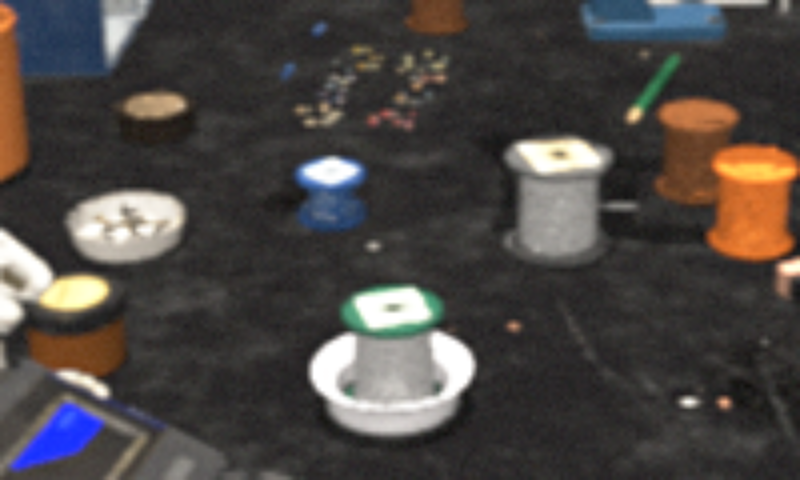

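The green spool stands upright in the pot with its top at z≈0.055, where 0.056 is expected. Grey and blue are untouched.

```bash
python3 -c "
from plant import *
print(job_done())"
```

```text
the job is handed in; nothing more can be done
None
```

The green spool is standing upright on the pot's floor and released, the grey and blue spools are untouched and still upright, and the job is handed in at about 14 s; the judge returned no verdict.

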